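Get the cassette sampler ready and start it

ROBOT

A 6-joint arm with a two-finger parallel gripper is mounted at the origin on the work surface. World frame = base frame: x ahead of the robot, y to its left, z up, the work surface at z = 0. Lengths are in m, angles in rad, forces in N, time in s.
With the tool pointing down it reaches from about 0.25 to 0.775 m from the base axis. Payload 4 kg.
Tool frame: the origin (TCP) lies midway between the tips of the shut fingers; the grasp point (between the pads) lies behind it (tcp_to_grasp is the z of the grasp point in the tool frame, in m); z points along the fingers, y is the direction in which the jaws open and shut (so a half turn about z gives the same grasp; the last joint's range is limited). The gripper opens to 85 mm and grips with 20 to 120 N. Pads are 22 mm wide; open, the fingers measure 114 mm over their backs; the gripper's body (76 mm by 85 mm) begins 54 mm behind the grasp point. The pads swing forward as they close: fully open they stand 13 mm farther back than shut.
Start: joints at [-1.341, 0.087, 1.371, -0, 1.684, -0.103], TCP at [0.18, -0.52, 0.231] pointing down, gripper open.
Joint ranges: [-3.1, 3.1], [-0.76, 2.03], [0.27, 2.55], [-1.08, 4.22], [0.17, 2.65], [-2.57, 2.57]. Speed limits (rad/s): [2.79, 2.79, 3.14, 3.14, 3.14, 3.14].

INTERFACE

Orientations are given as a rotation vector (axis times angle).
In Python, from rig import * gives the robot as it stands. The module is installed in compiled form; this text tells all that it offers. Calls block until the motion is done:
- move_to(position, orientation): joint-space move of the TCP to a pose.
- movel(position, rot=None, rate=0.15, threshold=None): straight line of the TCP; rot=None keeps the orientation; rate is the mean speed in m/s. With threshold (N) it stops when the force on the tool has changed by that much, and returns True; else False.
- move_joints(angles): joint-space move.
- gripper_to(opening, force=None): finger opening in m; force is the grip in N (None keeps the last); returns when the fingers have stopped.
- dwell(seconds).
- ik(position, orientation): joint angles nearest the present ones, or None.
- grab_frame(name): name is "side" or "top"; returns a dict with "color" (420x560x3 uint8, red, green, blue), "z_map" (420x560 float32, m along the optical axis (not along the pixel's ray), 0 where there is no reading), "mtx" (3x3 intrinsics, pixels), "R" (3x3) and "t" (3): a world point X has camera coordinates R X + t. Camera axes: x right, y down, z forward; pixel columns grow to the right and rows downward; lengths in m; the calibration is good to about 2 mm. A picture is of the moment at which its call begins.
A pose or a line that the arm cannot do raises MotionError and nothing moves.
- finish_job(): hands the job in, once; it reports no verdict.
Readings, each from a call of its own:
- get_t(): time.
- get_joints(): joint angles.
- get_joint_vel(): joint speeds.
- get_joint_efforts(): joint torques, N m.
- get_ee_pos(): TCP position.
- get_eef_rot(): TCP orientation.
- get_force(): force on the tool from outside, world axes, zero at the start.
- get_ft_torque(): the same for the moment, N m.
- get_finger_gap(): finger opening in m.
Only numpy, scipy, OpenCV 4.12 (cv2) and the standard library are available. Lean on these libraries where they do the work, as an engineer would, in place of code of your own. Each camera call takes 0.05 s, during which the arm holds its last target.

TASK

Get the sampler ready for its run: move every sample cassette from the drying rack into a free slot of the sampler's magazine, standing upright and fully down, and swap the tall and the squat bottle, which stand on each other's pads, so that each ends upright in the middle of the other's pad. Only when all that is in place, press the start button fully down and let it come up again. Leave the jar, the control cassette already in the magazine and the other things on the bench where they are.

Things in the scene. Friction and masses are not known exactly. Their poses are not given: they have to be found in the camera images.
- sampler: Fixed white instrument, origin on the bench, x away from the robot, y left, z up. Deck top at z = 50 mm, x -135 to +105, y -200 to +200 mm. In front a row of three round rubber pads for bottles, behind it the grey slotted magazine, front right the start button. Left of the deck (y +200 to +330) a closed hood 150 mm high; along the rear edge (x +96) a thin rail, top 39 mm above the deck.
- magazine (a point): Centre of the floor (6 mm above the deck) of the grey magazine; axes as the sampler's. Five open-topped slots side by side along y, centred at y = -84, -42, 0, +42 and +84 mm, each 14 mm wide (y), 59 mm long (x) and 34 mm deep, low strips closing its ends. A cassette stands in one with its width along x.
- pad0 (a point): Centre, on the deck, of the right-hand rubber pad (72 mm across, flush with the deck) for a bottle.
- pad1 (a point): Centre of the middle rubber pad, as pad0; pads are 85 mm apart.
- pad2 (a point): Centre of the left-hand rubber pad, as pad0.
- start (a joint): Travel of the sampler's spring start button: 0 released, 0.006 m fully down (about 5 N); it springs back by itself.
- start_top (a point): Centre of the top face of the start button, a round grey cap 28 mm across in a black housing on the deck, pressed straight down.
- rack: Aluminium drying rack that does not move: base plate 74 (x) by 225 (y) by 6 mm with five slots side by side along its y, 42 mm apart (the middle one at its origin), each between two thin fins 30 mm high and 14 mm apart. Origin under the middle of the base, on the bench.
- tall_bottle: Tall closed amber bottle, origin at the centre of its underside, z up: body 60 mm across and 74 mm high, then a shoulder; white round cap 42 mm across from 88 to 112 mm height (take it by the cap); half full, weight low. 0.17 to 0.32 kg.
- squat_bottle: Squat closed amber bottle, origin at the centre of its underside, z up: body 62 mm across and 46 mm high, then a shoulder; white round cap 42 mm across from 60 to 84 mm height (take it by the cap); half full, weight low. 0.14 to 0.27 kg.
- jar: White closed jar on the third pad, 62 mm across and 60 mm high; it is already in its right place and stays there. Origin at the centre of its underside.
- beaker: Empty glass beaker on the bench, 68 mm across, 75 mm high; not part of the job.
- tip_box: Pipette tip box on the bench, 82 by 120 by 72 mm; not part of the job.
- marker: Marker pen lying on the bench, 140 mm long, 15 mm thick; not part of the job.
- cassette0: A sample cassette standing on edge in the drying rack (3 or 4 of the 5 are there at a start): flat white plastic plate 54 mm wide (its x), 10 mm thick (its y), 86 mm tall (its z, up), about 35 g. Origin at the centre of its bottom edge. Both faces are alike.
- cassette1: A sample cassette standing on edge in the drying rack (3 or 4 of the 5 are there at a start): flat white plastic plate 54 mm wide (its x), 10 mm thick (its y), 86 mm tall (its z, up), about 35 g. Origin at the centre of its bottom edge. Both faces are alike.
- cassette2: A sample cassette standing on edge in the drying rack (3 or 4 of the 5 are there at a start): flat white plastic plate 54 mm wide (its x), 10 mm thick (its y), 86 mm tall (its z, up), about 35 g. Origin at the centre of its bottom edge. Both faces are alike.
- cassette3: A sample cassette standing on edge in the drying rack (3 or 4 of the 5 are there at a start): flat white plastic plate 54 mm wide (its x), 10 mm thick (its y), 86 mm tall (its z, up), about 35 g. Origin at the centre of its bottom edge. Both faces are alike.
- cassette4: A sample cassette standing on edge in the drying rack (3 or 4 of the 5 are there at a start): flat white plastic plate 54 mm wide (its x), 10 mm thick (its y), 86 mm tall (its z, up), about 35 g. Origin at the centre of its bottom edge. Both faces are alike.
- control0: A control cassette of the same shape as the sample cassettes that already stands in one magazine slot (one of the three is there at a start); it stays there. Origin at the centre of its bottom edge.
- control1: A control cassette of the same shape as the sample cassettes that already stands in one magazine slot (one of the three is there at a start); it stays there. Origin at the centre of its bottom edge.
- control2: A control cassette of the same shape as the sample cassettes that already stands in one magazine slot (one of the three is there at a start); it stays there. Origin at the centre of its bottom edge.

How it is judged:
On the way, in this order (a step that is already met when the one before it is completed fails the run):
1. all sample cassettes stand in magazine slots and the two bottles have changed pads (x of cassette0 in the frame of magazine between -0.015 and 0.015 m and y of cassette0 in the frame of magazine between -0.1 and 0.1 m and z of each of cassette0, cassette1, cassette2, cassette3, cassette4 in the frame of magazine below 0.008 m and angle between each of cassette0, cassette1, cassette2, cassette3, cassette4's own z axis and vertical below 0.25 rad and x of cassette1 in the frame of magazine between -0.015 and 0.015 m and y of cassette1 in the frame of magazine between -0.1 and 0.1 m and x of cassette2 in the frame of magazine between -0.015 and 0.015 m and y of cassette2 in the frame of magazine between -0.1 and 0.1 m and x of cassette3 in the frame of magazine between -0.015 and 0.015 m and y of cassette3 in the frame of magazine between -0.1 and 0.1 m and x of cassette4 in the frame of magazine between -0.015 and 0.015 m and y of cassette4 in the frame of magazine between -0.1 and 0.1 m and (horizontal distance between tall_bottle and pad0 below 0.012 m or horizontal distance between tall_bottle and pad1 below 0.012 m or horizontal distance between tall_bottle and pad2 below 0.012 m) and z of each of tall_bottle, squat_bottle in the frame of pad0 below 0.006 m and angle between each of tall_bottle, squat_bottle, jar's own z axis and vertical below 0.1 rad and (horizontal distance between squat_bottle and pad0 below 0.012 m or horizontal distance between squat_bottle and pad1 below 0.012 m or horizontal distance between squat_bottle and pad2 below 0.012 m) and distance of each of tall_bottle, squat_bottle from where it was at the start of the episode above 0.05 m and distance of jar from where it was at the start of the episode below 0.03 m), for 0.2 s.
2. then the start button is pressed fully down (value of joint start above 0.005 m), for 0.05 s.
At the end, for the whole second after the job is handed in: All sample cassettes on edge on slot floors (within 14 deg of upright, 8 mm of the floor, 15 mm of mid-slot); tall and squat bottle at rest on each other's pads, upright, under 12 mm from the centre; jar and control cassette moved under 30 and 12 mm, upright; start, pressed last, is up (all of step 1 and linear speed of each of cassette0, cassette1, cassette2, cassette3, cassette4, tall_bottle, squat_bottle below 0.02 m/s and distance of each of control0, control1, control2 from where it was at the start of the episode below 0.012 m and angle between each of control0, control1, control2's own z axis and vertical below 0.25 rad and value of joint start below 0.0015 m); the robot touches nothing.
It fails at once if the start button is pressed while a sample cassette is not yet in the magazine or a bottle is still on its old pad (value of joint start above 0.004 m and (not (distance between cassette0 and magazine below 0.105 m) or not (distance between cassette1 and magazine below 0.105 m) or not (distance between cassette2 and magazine below 0.105 m) or not (distance between cassette3 and magazine below 0.105 m) or not (distance between cassette4 and magazine below 0.105 m) or distance of any of tall_bottle, squat_bottle from where it was at the start of the episode below 0.03 m)).
It fails at once if the beaker, tip box or marker is pushed more than 3 cm or the beaker tipped over (distance of any of beaker, tip_box, marker from where it was at the start of the episode above 0.03 m or angle between beaker's own z axis and vertical above 0.5 rad).
Of cassette0, cassette1, cassette2, cassette3, cassette4 only 3 to 4 are there at a start; the rules pass over those that are not, and their reading is None.
Of control0, control1, control2 only 1 to 1 are there at a start; the rules pass over those that are not, and their reading is None.
At some moment in a run one of tall_bottle, squat_bottle may be knocked a few centimetres aside while the robot is not near it.
It also fails if it takes over 210 s, if anything falls off the work surface, if the arm or the gripper's body presses on something with over 40 N, if the wrist force passes 120 N, or if a joint passes its speed limit or range.

## Working session

There is one attempt and no reset: what is moved stays moved. The work goes in short steps, each a Python script; the robot and the scene stay as the last script left them, time stands still between calls to the robot, and variables do not carry over. Pictures are saved under pics/ and viewed, and the job is handed in when it is done.

```bash
mkdir -p pics
python3 - <<'E'
from rig import *
import cv2,numpy as np
for n in("side","top"):
    f=grab_frame(n); cv2.imwrite(f"pics/{n}0.png",f["color"][:,:,::-1]); np.savez(f"{n}0.npz",**f)
    print(n,f["mtx"],f["R"],f["t"],(f["z_map"]>0).mean())
print(get_t(),get_ee_pos(),get_eef_rot(),get_finger_gap(),tcp_to_grasp)
E
```

```text
side [[429.20640035   0.         283.70751225]
 [  0.         429.20640035 213.76745113]
 [  0.           0.           1.        ]] [[ 0.92564991 -0.3777217  -0.02232843]
 [-0.25453735 -0.57793789 -0.77536993]
 [ 0.27996961  0.72340452 -0.63111244]] [-0.41279214  0.18690204  1.20660464] 0.9948852040816326
top [[436.91954105   0.         272.72607954]
 [  0.         436.91954105 213.11713513]
 [  0.           0.           1.        ]] [[-0.01243683 -0.99990151 -0.00650402]
 [-0.98963053  0.01323941 -0.14302496]
 [ 0.14309698  0.0046578  -0.98969771]] [0.0319618  0.48166614 1.21490846] 0.9961054421768708
0.1 [ 0.17955328 -0.51936152  0.23023972] [-3.09617440e+00 -5.20026844e-01  2.73143634e-04] 0.08514533770322136 -0.0187
```

View pics/side0.png

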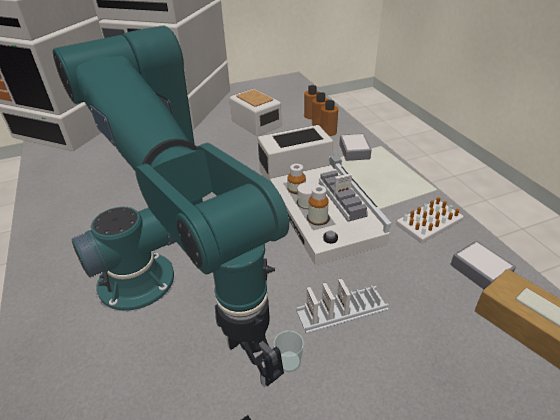

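View pics/top0.png

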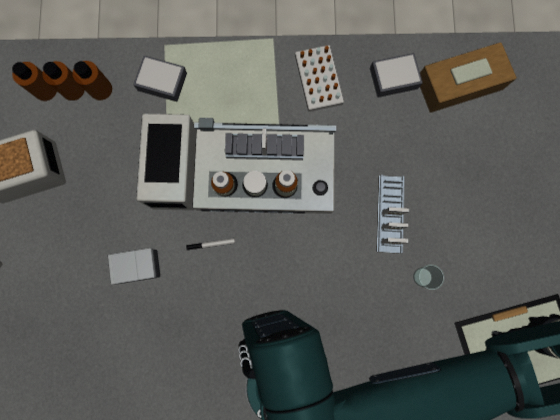

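Top view: three cassettes in the rack (about (397,210), (397,225), (397,241)); bottles at (222,183) and (287,181) with the jar at (255,183) between them; the control is at about (264,138) and the button at (320,187). I'll enlarge the top view to see more.

```bash
cat > geo.py <<'E'
import numpy as np,cv2
def cast(f,u,v,z):
    K,R,t=f["mtx"],f["R"],f["t"]
    d=R.T@np.linalg.inv(K)@np.array([u,v,1.]); c=-R.T@t
    return c+d*(z-c[2])/d[2]
def cloud(f):
    K,R,t=f["mtx"],f["R"],f["t"]; z=f["z_map"].astype(float)
    v,u=np.mgrid[:z.shape[0],:z.shape[1]]
    P=np.stack([(u-K[0,2])/K[0,0]*z,(v-K[1,2])/K[1,1]*z,z],-1)
    return (P-t)@R
def proj(f,X):
    p=f["mtx"]@(f["R"]@np.asarray(X)+f["t"]); return p[:2]/p[2]
E
python3 - <<'E'
import cv2,numpy as np
from geo import *
f=dict(np.load("top0.npz")); c=f["color"][:,:,::-1]
cv2.imwrite("pics/t_s.png",cv2.resize(c[105:220,190:345],None,fx=5,fy=5,interpolation=cv2.INTER_CUBIC))
cv2.imwrite("pics/t_r.png",cv2.resize(c[165:260,365:420],None,fx=6,fy=6,interpolation=cv2.INTER_CUBIC))
s=dict(np.load("side0.npz")); c=s["color"][:,:,::-1]
cv2.imwrite("pics/s_s.png",cv2.resize(c[125:335,250:400],None,fx=2.8,fy=2.8,interpolation=cv2.INTER_CUBIC))
P=cloud(f)
for u,v in[(222,183),(287,181),(255,183),(320,187),(264,138),(397,210),(397,225),(397,241),(230,160),(400,180),(380,225),(300,250)]: print(u,v,P[v,u].round(4))
E
```

```text
222 183 [0.5501 0.159  0.1355]
287 181 [ 0.5478 -0.013   0.1597]
255 183 [0.554  0.0724 0.1117]
320 187 [ 0.5483 -0.1073  0.0738]
264 138 [0.6699 0.0461 0.1429]
397 210 [ 0.4784 -0.3144  0.0882]
397 225 [ 0.4368 -0.3113  0.0912]
397 241 [ 0.3937 -0.3103  0.0866]
230 160 [0.6355 0.1465 0.0513]
400 180 [ 0.5803 -0.3516  0.0047]
380 225 [ 0.4458 -0.2831  0.0173]
300 250 [ 0.3778 -0.0519  0.0004]
```

View pics/t_s.png

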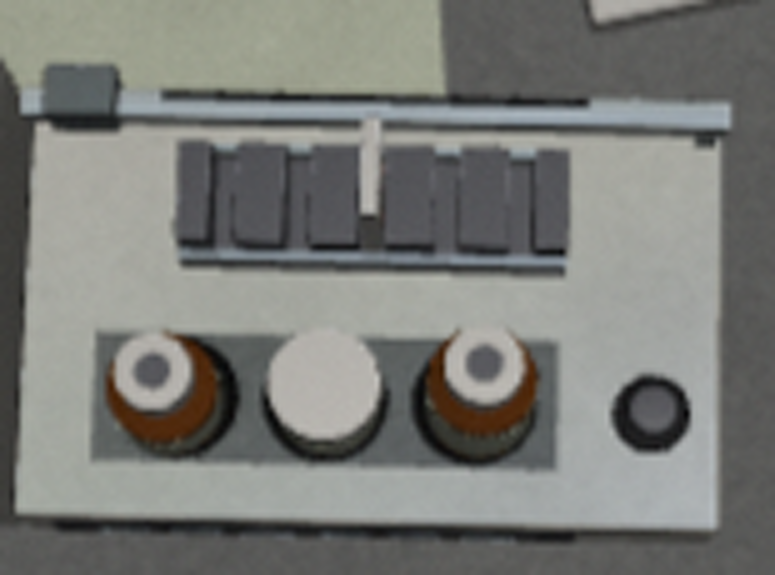

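View pics/t_r.png

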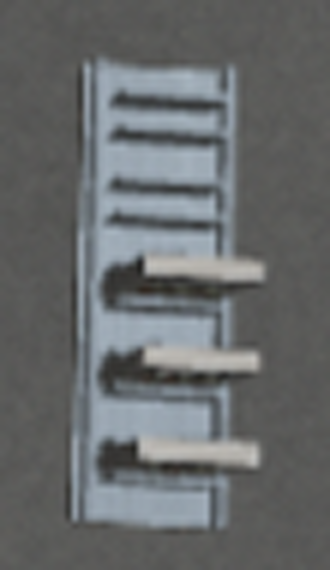

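View pics/s_s.png

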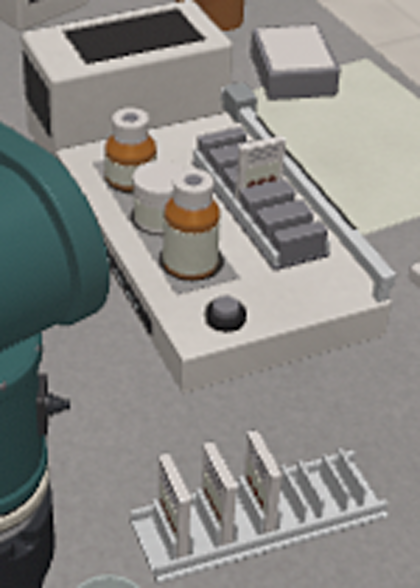

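The crops show the tall bottle on pad0 (right), the squat bottle on pad2 (left), the jar on pad1 and the control in the middle slot. The rack is turned about 90° to the sampler, with cassettes in three adjacent slots. Next I measure the poses.

```bash
cat > meas.py <<'E'
from geo import *
def sub_cast(f,pts,z): return np.array([cast(f,u,v,z) for u,v in pts])
def blobs(mask,amin):
    n,l,st,ce=cv2.connectedComponentsWithStats(mask.astype(np.uint8),connectivity=4)
    return [(st[i],ce[i],l==i) for i in range(1,n) if st[i][4]>=amin]
def cass_top(f,z,box):
    """white elongated cassette top edges: centre, angle in world at height z"""
    P=cloud(f); c=f["color"].astype(int); mn=c.min(2); 
    m=(mn>165)&(P[...,2]>z-.015); b=np.zeros_like(m); u0,v0,u1,v1=box; b[v0:v1,u0:u1]=1
    out=[]
    for st,ce,mm in blobs(m&b,20):
        v,u=np.nonzero(mm); W=sub_cast(f,np.c_[u,v],z)[:,:2].astype(np.float32)
        out.append((W.mean(0),cv2.minAreaRect(W)))
    return out
E
python3 - <<'E'
from meas import *
f=dict(np.load("top0.npz")); P=cloud(f); c=f["color"].astype(int)
print("deck px",c[158,230],"block",c[145,241],"cass",c[210,397],"tray strip",c[175,238],"fin",c[185,395],"cap",c[178,222])
print("CASS rack");
for a in cass_top(f,.092,(365,165,425,260)): print(a)
print("CTRL")
for a in cass_top(f,.142,(225,110,310,160)): print(a)
g=c.sum(2)/3
sub=(g<125)&(P[...,2]>.08)&(P[...,2]<.1); b=np.zeros_like(sub); b[128:162,222:308]=1
for st,ce,mm in blobs(sub&b,30):
    v,u=np.nonzero(mm); W=sub_cast(f,np.c_[u,v],.09)[:,:2].astype(np.float32); print("block",len(u),W.mean(0),W.min(0),W.max(0),np.degrees(0),cv2.minAreaRect(W))
# caps
for n,bx,z in(("sq",(208,165,240,200),.134),("tall",(272,165,305,200),.162),("jar",(240,165,270,200),.11)):
    m=(c.min(2)>150)&(abs(P[...,2]-z)<.015); b=np.zeros_like(m); b[bx[1]:bx[3],bx[0]:bx[2]]=1
    cs,_=cv2.findContours((m&b).astype(np.uint8),cv2.RETR_EXTERNAL,cv2.CHAIN_APPROX_NONE)
    k=max(cs,key=cv2.contourArea)[:,0]; W=sub_cast(f,k,z)[:,:2].astype(np.float32); print(n,cv2.minEnclosingCircle(W),cv2.fitEllipse(W))
m=(abs(P[...,2]-.0705)<.02)&(g<140); b=np.zeros_like(m); b[175:200,308:332]=1
m=(m&b); v,u=np.nonzero(m); print("btn housing",u.mean(),v.mean(),cast(f,u.mean(),v.mean(),.06),len(u)); print(P[183:192,316:325,2].round(3))
E
```

```text
deck px [108 109 105] block [84 84 88] cass [162 161 156] tray strip [92 97 95] fin [158 170 180] cap [87 87 92]
CASS rack
(array([ 0.48090637, -0.31664124], dtype=float32), ((0.4811594784259796, -0.3162735104560852), (0.048928942531347275, 0.005093005020171404), 84.75917053222656))
(array([ 0.43929842, -0.3152162 ], dtype=float32), ((0.4393673539161682, -0.31532400846481323), (0.046031203120946884, 0.005462354514747858), 89.24202728271484))
(array([ 0.39764956, -0.30794242], dtype=float32), ((0.3976302444934845, -0.31038540601730347), (0.05125153064727783, 0.00604829378426075), 85.8720703125))
CTRL
(array([0.66324776, 0.04748964], dtype=float32), ((0.6632651686668396, 0.04749195650219917), (0.0026821037754416466, 0.030495254322886467), 89.45112609863281))
block 31 [0.7133774 0.0874951] [0.7104576  0.05547163] [0.71441114 0.12578039] 0.0 ((0.7124341130256653, 0.09063857048749924), (0.07033415138721466, 0.00292116473428905), 89.15819549560547)
block 62 [ 0.7098599  -0.01092411] [ 0.70564586 -0.07368546] [0.71317154 0.04144629] 0.0 ((0.7092010974884033, -0.016089286655187607), (0.11526
[... 1672 characters left out ...]
851196, 0.07423168420791626), (0.055928029119968414, 0.05731237307190895), 164.15045166015625)
btn housing 319.54679802955667 187.52216748768473 [ 0.54963048 -0.10747665  0.06      ] 203
[[0.063 0.065 0.072 0.072 0.073 0.075 0.074 0.063 0.063]
 [0.071 0.073 0.076 0.07  0.071 0.075 0.072 0.071 0.069]
 [0.071 0.073 0.069 0.076 0.075 0.072 0.071 0.072 0.072]
 [0.071 0.07  0.072 0.071 0.071 0.064 0.07  0.072 0.076]
 [0.072 0.075 0.07  0.068 0.074 0.075 0.075 0.075 0.075]
 [0.07  0.071 0.07  0.07  0.071 0.07  0.071 0.073 0.073]
 [0.074 0.071 0.074 0.074 0.075 0.069 0.075 0.072 0.072]
 [0.065 0.068 0.077 0.075 0.077 0.076 0.075 0.072 0.06 ]
 [0.062 0.066 0.071 0.071 0.076 0.07  0.069 0.067 0.059]]
```

Run:
```python
from meas import *
f=dict(np.load("top0.npz")); P=cloud(f); c=f["color"].astype(float); g=c.mean(2)
def edge(cols,rows,z,axis,sign):
    # subpixel max-gradient along axis; returns world pts
    out=[]
    if axis==0:
        for u in cols:
            p=cv2.GaussianBlur(g,(3,3),0)[rows[0]:rows[1],u]; d=sign*np.diff(p); i=d.argmax()
            if 0<i<len(d)-1:
                o=(d[i-1]-d[i+1])/(2*(d[i-1]-2*d[i]+d[i+1])); out.append((u,rows[0]+i+.5+o))
    else:
        for v in rows:
            p=cv2.GaussianBlur(g,(3,3),0)[v,cols[0]:cols[1]]; d=sign*np.diff(p); i=d.argmax()
            if 0<i<len(d)-1:
                o=(d[i-1]-d[i+1])/(2*(d[i-1]-2*d[i]+d[i+1])); out.append((cols[0]+i+.5+o,v))
    W=sub_cast(f,out,z)[:,:2]
    vx,vy,x,y=cv2.fitLine(W.astype(np.float32),cv2.DIST_HUBER,0,.001,.001).ravel()
    res=np.abs((W-[x,y])@np.array([-vy,vx]))
    print("mean",W.mean(0).round(4),"dir",round(float(vx),4),round(float(vy),4),"res",np.median(res).round(4))
print("deck front");edge(range(200,330),(203,215),.05,0,-1)
print("deck right");edge((325,340),range(140,205),.05,1,-1)
print("pad strip front (dark->light)");edge(range(215,298),(193,203),.05,0,1)
print("pad strip back");edge(list(range(228,240))+list(range(262,274)),(166,176),.05,0,-1)
print("strip left");edge((202,214),range(174,196),.05,1,-1)
print("strip right");edge((295,308),range(174,196),.05,1,1)
# rack base outline
print("rack front u-left");edge((374,386),range(178,250),.006,1,1)
print("rack right");edge((398,412),[*range(178,205)],.006,1,-1)
print("rack top");edge(range(383,402),(170,182),.006,0,1)
print("rack bottom");edge(range(381,400),(246,258),.006,0,-1)
```

```text
deck front
mean [0.4916 0.0489] dir 0.0345 0.9994 res 0.0002
deck right
mean [ 0.5967 -0.1494] dir 0.9992 -0.0408 res 0.0001
pad strip front (dark->light)
mean [0.5257 0.0727] dir 0.0366 0.9993 res 0.0006
pad strip back
mean [0.6003 0.0879] dir 0.0329 0.9995 res 0.0003
strip left
mean [0.5649 0.2088] dir 0.999 -0.0455 res 0.0004
strip right
mean [ 0.5612 -0.0561] dir 0.999 -0.0444 res 0.0002
rack front u-left
mean [ 0.4814 -0.283 ] dir 0.9953 -0.0967 res 0.0021
rack right
mean [ 0.5469 -0.3576] dir 0.9969 -0.0789 res 0.0004
rack top
mean [ 0.5925 -0.3282] dir 0.0583 0.9983 res 0.0003
rack bottom
mean [ 0.3686 -0.311 ] dir 0.0808 0.9967 res 0.0004
```

```bash
cat > poses.py <<'E'
import numpy as np
TH=-.037; ex=np.array([np.cos(TH),np.sin(TH)]); ey=np.array([-np.sin(TH),np.cos(TH)])
O=ex*.6244+ey*.0728
def W(x,y): return O+x*ex+y*ey
def L(p): p=np.asarray(p)[:2]-O; return np.array([p@ex,p@ey])
E
python3 - <<'E'
from meas import *; from poses import *
f=dict(np.load("top0.npz")); g=cv2.GaussianBlur(f["color"].astype(float).mean(2),(3,3),0)
print("ctrl col");print(g[124:156,264].round(0)); print("row138",g[138,256:274].round(0))
for u in (241,257,272,287): print(u,[ (int(v),int(g[v,u])) for v in range(128,162)])
for u,v in((264.4,128.6),(264.4,148)): print(L(cast(f,u,v,.142)))
E
```

```text
ctrl col
[ 77. 100. 145. 157. 157. 166. 171. 172. 171. 169. 167. 166. 167. 167.
 168. 168. 168. 166. 164. 163. 163. 163. 157. 123.  77.  59.  61.  61.
  61.  61.  70.  95.]
row138 [ 83.  84.  84.  85.  86. 106. 146. 170. 168. 144. 110.  92.  88.  85.
  84.  85.  85.  85.]
241 [(128, 122), (129, 93), (130, 117), (131, 153), (132, 148), (133, 118), (134, 93), (135, 83), (136, 82), (137, 82), (138, 82), (139, 82), (140, 83), (141, 83), (142, 83), (143, 84), (144, 84), (145, 84), (146, 85), (147, 85), (148, 86), (149, 86), (150, 86), (151, 85), (152, 76), (153, 59), (154, 61), (155, 96), (156, 105), (157, 83), (158, 94), (159, 135), (160, 159), (161, 164)]
257 [(128, 126), (129, 91), (130, 102), (131, 141), (132, 158), (133, 140), (134, 106), (135, 86), (136, 82), (137, 82), (138, 83), (139, 83), (140, 84), (141, 84), (142, 84), (143, 85), (144, 86), (145, 86), (146, 86), (147, 86), (148, 86), (149, 86), (150, 87), (151, 88), (152, 84), (153, 63), (154, 54), (155, 91), (156, 117), (157, 94), (158, 82), (159, 116), (160, 153), (161, 165)]
272 [(128, 142), (129, 109), (130, 99), (131, 129), (132, 155), (133, 143), (134, 111), (135, 89), (136, 84), (137, 84), (138, 84), (139, 85), (140, 84), (141, 85), (142, 86), (143, 86), (144, 86), (145, 86), (146, 86), (147, 86), (148, 87), (149, 87), (150, 87), (151, 88), (152, 84), (153, 65), (154, 52), (155, 80), (156, 113), (157, 102), (158, 81), (159, 109), (160, 152), (161, 166)]
287 [(128, 160), (129, 125), (130, 96), (131, 119), (132, 153), (133, 149), (134, 120), (135, 95), (136, 85), (137, 84), (138, 84), (139, 85), (140, 85), (141, 85), (142, 85), (143, 85), (144, 86), (145, 86), (146, 87), (147, 87), (148, 87), (149, 87), (150, 87), (151, 87), (152, 87), (153, 78), (154, 60), (155, 63), (156, 100), (157, 110), (158, 85), (159, 95), (160, 136), (161, 160)]
[ 0.06977673 -0.00231401]
[ 0.01595769 -0.00378302]
```

```bash
cat > act.py <<'E'
from rig import *
from geo import *; from poses import *
from scipy.spatial.transform import Rotation as Rn
def down(a):
    y=np.array([np.cos(a),np.sin(a),0]); z=np.array([0,0,-1.]); x=np.cross(y,z)
    return Rn.from_matrix(np.c_[x,y,z]).as_rotvec()
RA=np.arctan2(-.0766,.997); MA=TH+np.pi/2; BA=TH   # jaw angles: rack, magazine, bottles (jaws along sampler x)
def p3(xy,z): return np.array([xy[0],xy[1],z])
def st(m=""): print(m,"t=%.1f"%get_t(),"p",np.round(get_ee_pos(),4),"F",np.round(get_force(),1),"gap %.4f"%get_finger_gap())
def snap(tag):
    for n in("top","side"):
        f=grab_frame(n); np.savez(f"{n}_{tag}.npz",**f); cv2.imwrite(f"pics/{n}_{tag}.png",f["color"][:,:,::-1])
M=(.0423,-.0005); C=[(.4808,-.3190),(.4390,-.3160),(.3972,-.3125)]
E
python3 - <<'E'
from act import *
for xy,z,a in((C[0],.25,RA),(C[0],.051,RA),(C[2],.051,RA),(W(M[0],.084),.26,MA),(W(M[0],-.084),.1,MA),(W(-.065,.109),.25,BA),(W(-.065,-.06),.13,BA),((.40,-.1),.08,BA)):
    q=ik(p3(xy,z),down(a)); print(np.round(q,2) if q is not None else None)
gripper_to(.030,25)
move_to(p3(C[0],.25),down(RA)); movel(p3(C[0],.14),rate=.2); st()
h=movel(p3(C[0],.051),rate=.08,threshold=8); st(h)
if not h:
    gripper_to(0,25); st("grip")
    movel(p3(C[0],.27),rate=.12); st("lift"); 
    snap("l1")
E
```

```text
[-0.68  0.14  1.27 -0.    1.73 -0.61]
[-0.68  0.25  1.55 -0.    1.34 -0.61]
[-0.78  0.1   1.73 -0.    1.32 -0.7 ]
[ 0.11  0.4   0.94 -0.    1.8  -1.42]
[-0.14  0.4   1.25  0.    1.49 -1.67]
[ 0.18  0.17  1.24 -0.    1.73  0.22]
[-0.12  0.15  1.5  -0.    1.49 -0.08]
[-0.38 -0.14  1.9  -0.    1.38 -0.35]
 t=2.7 p [ 0.4809 -0.32    0.1411] F [-0.7 -0.5 -0.3] gap 0.0300
False t=4.0 p [ 0.4813 -0.3194  0.0519] F [-1.  -0.8  1. ] gap 0.0301
grip t=4.3 p [ 0.4812 -0.3193  0.0518] F [-0.3  0.7  2.1] gap 0.0096
lift t=6.3 p [ 0.4806 -0.3188  0.269 ] F [ 0.4 -0.1  0. ] gap 0.0095
```

View pics/side_l1.png

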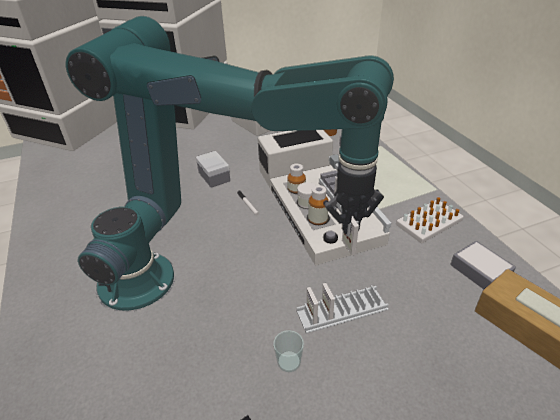

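The side view shows the first cassette held at about (354,235) under the gripper; two are left in the rack. To place along the slot, I need the cassette centre along its width, so I measure that from the first top image.

Run:
```python
from meas import *
f=dict(np.load("top0.npz"))
rk=np.array([.997,-.0766]); wd=np.array([.0766,.997])
g=f["color"].astype(float)
sat=g.max(2)-g.min(2); 
for v0 in(209,225,240):
    # warm-white: r>=b distinguishes from bluish aluminium and dark bench
    w=(g[v0-3:v0+5,380:420,0]-g[v0-3:v0+5,380:420,2]); b=g[v0-3:v0+5,380:420].mean(2)
    m=((w>0)&(b>115)).astype(np.uint8); v,u=np.nonzero(m); 
    print(v0,u.min()+380-.5,u.max()+380+.5,len(u))
    a=cast(f,u.min()+379.5,v0+.5,.092);c=cast(f,u.max()+380.5,v0+.5,.092); P=[cast(f,uu+380,vv+v0-3,.092)[:2] for uu,vv in zip(u,v)]
    print(np.linalg.norm(a-c).round(4),((a+c)/2).round(4),np.mean(P,0).round(4))
```

```text
209 388.5 408.5 66
0.0544 [ 0.4791 -0.3175  0.092 ] [ 0.4798 -0.3191]
225 388.5 408.5 72
0.0541 [ 0.4353 -0.3151  0.092 ] [ 0.4383 -0.3156]
240 387.5 408.5 74
0.0566 [ 0.3946 -0.3116  0.092 ] [ 0.3961 -0.3133]
```

```bash
cat >> act.py <<'E'
def insert(s,dy=0,dx=0):
    xy=W(M[0]+dx,M[1]+s+dy)
    move_to(p3(xy,.27),down(MA)); movel(p3(xy,.150),rate=.15); dwell(.2); st("above")
    h=movel(p3(xy,.099),rate=.03,threshold=6); st("ins %s"%h)
    return h
def release(s):
    gripper_to(.020); st("rel"); p=get_ee_pos(); movel(p3(p[:2],.27),rate=.15)
E
python3 - <<'E'
from act import *
h=insert(.084)
snap("i1")
E
```

```text
above t=9.3 p [0.6727 0.1316 0.1517] F [-0.   0.1 -0.8] gap 0.0100
ins True t=10.4 p [0.6722 0.1315 0.1173] F [ 0.5 -0.6  3.3] gap 0.0091
```

Run:
```python
import cv2
a=cv2.imread("pics/side_i1.png")[120:270,250:410]; cv2.imwrite("pics/i1z.png",cv2.resize(a,None,fx=4,fy=4,interpolation=cv2.INTER_CUBIC))
```

```text
(no output)
```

View pics/i1z.png

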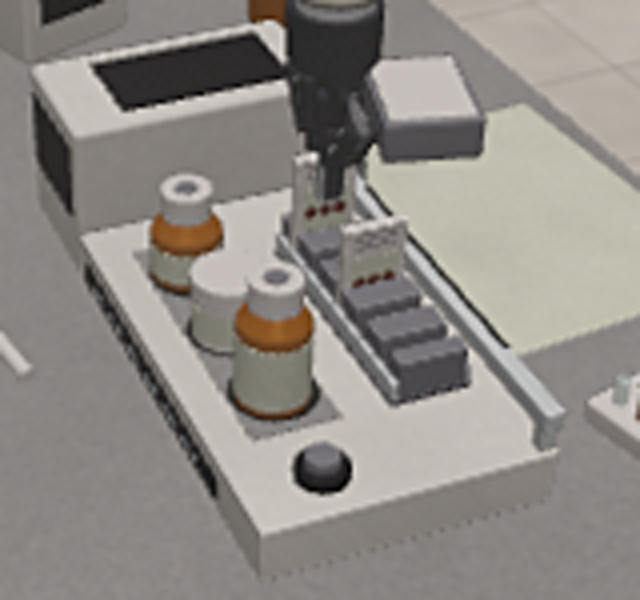

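It stopped with the cassette already about 18 mm inside the slot, so y fits. It is either touching an end strip or it was a friction transient. I'll raise it a little, check the strip position, and try again.

Run:
```python
from act import *
f=dict(np.load("top0.npz"))
for u in(241,257,272,287):
    print([L(cast(f,u,v,.0715)).round(4) for v in(154.3,157.8,130.2)])
p=get_ee_pos(); xy=W(M[0],M[1]+.084)
movel(p3(xy,.125),rate=.05); dwell(.3); st()
h=movel(p3(xy,.099),rate=.02,threshold=10); dwell(.1); st(h)
print(L(get_ee_pos()), get_ft_torque())
```

```text
[array([0.0171, 0.0643]), array([0.007, 0.064]), array([0.088 , 0.0668])]
[array([0.0182, 0.019 ]), array([0.008 , 0.0187]), array([0.089 , 0.0211])]
[array([ 0.0191, -0.0234]), array([ 0.0089, -0.0237]), array([ 0.09  , -0.0217])]
[array([ 0.0201, -0.0659]), array([ 0.0099, -0.0661]), array([ 0.0909, -0.0645])]
 t=11.1 p [0.6718 0.1315 0.1245] F [-0.3 -0.4 -1.1] gap 0.0097
True t=11.9 p [0.6727 0.1315 0.117 ] F [ 0.  -0.2  4.6] gap 0.0100
[0.04293933 0.08351741] [-0.02042341  0.23453832  0.02464865]
```

The moment points to contact on the front (−x) side, so I shift +2.5 mm in x and retry.

Run:
```python
from act import *
print("base torque",get_ft_torque())
xy=W(M[0],M[1]+.084)
movel(p3(xy,.125),rate=.05); dwell(.3); st(); print(get_ft_torque())
xy=W(M[0]+.0025,M[1]+.084); movel(p3(xy,.125),rate=.02); dwell(.2)
h=movel(p3(xy,.099),rate=.02,threshold=10); dwell(.1); st(h)
print(L(get_ee_pos()), get_ft_torque())
snap("i2")
```

```text
base torque [-0.02042341  0.23453832  0.02464865]
 t=12.5 p [0.6718 0.1315 0.1245] F [ 0.4 -0.5 -1.6] gap 0.0097
[ 0.05788562 -0.02747685 -0.01997976]
True t=14.3 p [0.6743 0.1314 0.1019] F [-1.8 -0.4  5. ] gap 0.0098
[0.0445808  0.08347228] [-0.03795222  0.05763548 -0.03021601]
```

It is on the floor: TCP z is 0.1019, which puts the cassette bottom at about 0.056. Release, then take the second cassette.

```bash
sed -i 's/^M=(.0423/M=(.0442/' act.py
cat >> act.py <<'E'
def pick(c):
    gripper_to(.030,25); move_to(p3(c,.25),down(RA)); movel(p3(c,.14),rate=.25)
    h=movel(p3(c,.051),rate=.08,threshold=8)
    if h: st("PICK HIT"); raise SystemExit
    gripper_to(0,25); st("grip"); movel(p3(c,.27),rate=.15)
E
python3 - <<'E'
from act import *
release(.084)
pick(C[1])
st(); h=insert(-.084); print(L(get_ee_pos()),get_ft_torque())
snap("i3")
E
python3 - <<'E'
import cv2
a=cv2.imread("pics/side_i3.png")[120:330,250:410]; cv2.imwrite("pics/i3z.png",cv2.resize(a,None,fx=2.8,fy=2.8,interpolation=cv2.INTER_CUBIC))
E
```

```text
rel t=14.7 p [0.6731 0.1313 0.0992] F [-0.2  0.   0.2] gap 0.0194
grip t=20.2 p [ 0.4393 -0.3163  0.0517] F [-0.3 -0.4  2.3] gap 0.0099
 t=21.8 p [ 0.4387 -0.3157  0.2687] F [-0.2 -0.7 -0.4] gap 0.0095
above t=24.3 p [ 0.6684 -0.0365  0.1517] F [-0.6 -0.6  0.2] gap 0.0091
ins True t=25.8 p [ 0.6677 -0.0364  0.1017] F [-0.3 -0.8  3.2] gap 0.0099
[ 0.04419891 -0.0845092 ] [ 0.06311852 -0.05445026 -0.00574219]
```

View pics/i3z.png

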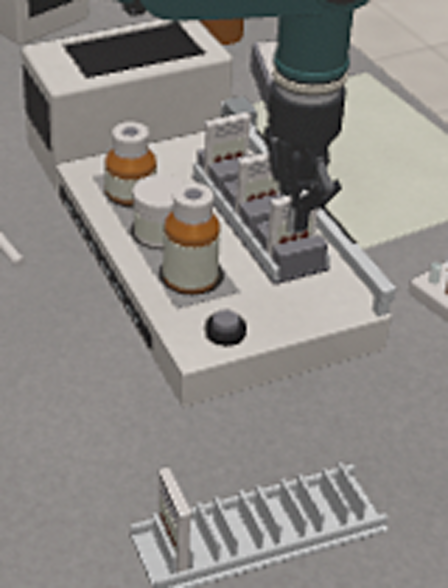

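The side view shows the first cassette seated at the left end of the magazine, level with the control, and the second seated in the −84 slot. One is left in the rack.

```bash
python3 - <<'E'
from act import *
release(0)
pick(C[2])
st(); h=insert(-.042); p=get_ee_pos(); print(L(p),get_ft_torque())
if p[2]<.1035:
    release(0); move_to(p3((.40,-.1),.27),down(BA))
snap("i4")
E
python3 - <<'E'
import cv2,numpy as np
a=cv2.imread("pics/side_i4.png")[120:330,250:410]; b=cv2.imread("pics/top_i4.png")[100:220,190:345]
a=cv2.resize(a,None,fx=2.4,fy=2.4); b=cv2.resize(b,None,fx=2.6,fy=2.6); h=np.zeros((520,800,3),np.uint8)
h[:a.shape[0],:a.shape[1]]=a; h[:b.shape[0],390:390+b.shape[1]]=b; cv2.imwrite("pics/i4z.png",h)
E
```

```text
rel t=26.1 p [ 0.6661 -0.0362  0.0989] F [-0.5  0.3 -0.5] gap 0.0202
grip t=31.2 p [ 0.3975 -0.3128  0.0516] F [ 0.2 -0.2  1.8] gap 0.0098
 t=32.9 p [ 0.3969 -0.3122  0.2688] F [-0.  -0.5 -1.2] gap 0.0097
above t=35.5 p [0.67   0.0055 0.1517] F [ 0.1 -0.5 -0.4] gap 0.0096
ins True t=37.0 p [0.6692 0.0055 0.1017] F [0.3 0.5 4.3] gap 0.0097
[ 0.04415568 -0.04250629] [-0.0293785  -0.05882436  0.00816617]
rel t=37.3 p [0.6678 0.0056 0.0992] F [-0.1  0.1 -1.2] gap 0.0197
```

View pics/i4z.png

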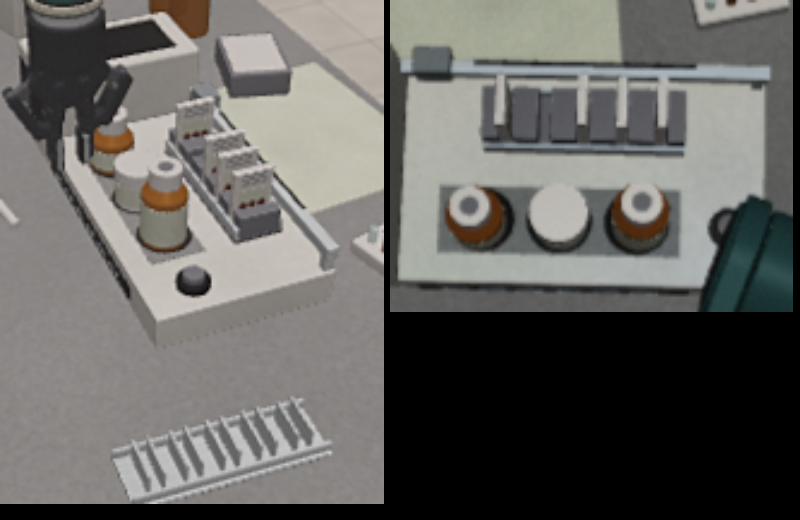

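All three cassettes are seated upright, level with the control, and the rack is empty. Now the bottles: I measure the caps again, then move the tall one to a temporary spot on the bench.

```bash
cat >> act.py <<'E'
def cap(f,guess,z,r=.021):
    """white cap centre at world height z near guess, from a picture"""
    u0,v0=proj(f,p3(guess,z)); Pz=cloud(f)[...,2]; c=f["color"].astype(float)
    m=(c.mean(2)>70)&((c.max(2)-c.min(2))<40)&(abs(Pz-z)<.014)
    v,u=np.mgrid[:420,:560]; m&=(np.hypot(u-u0,v-v0)<28)
    m=cv2.morphologyEx(m.astype(np.uint8),cv2.MORPH_OPEN,np.ones((3,3)))
    cs,_=cv2.findContours(m,cv2.RETR_EXTERNAL,cv2.CHAIN_APPROX_NONE); k=max(cs,key=cv2.contourArea)[:,0]
    w=np.array([cast(f,a,b,z)[:2] for a,b in k],np.float32); (x,y),rr=cv2.minEnclosingCircle(w); return np.array([x,y]),rr
PAD=[W(-.0648+.001,.0243-.085),W(-.0648+.001,.0243),W(-.0648+.001,.0243+.085)]
E
python3 - <<'E'
from act import *
for tag in("0","_i4"):
  f=dict(np.load(f"top{tag}.npz")); s=dict(np.load(f"side{tag}.npz"))
  for n,g,z in(("tall",PAD[0],.162),("squat",PAD[2],.134),("jar",PAD[1],.110)):
    print(tag,n,"top",cap(f,g,z),end=" ")
    try: print("side",cap(s,g,z))
    except Exception as e: print(e)
print(PAD)
E
```

```text
0 tall top (array([ 0.55576754, -0.01169794]), 0.02119852788746357) side (array([ 0.55115682, -0.02019779]), 0.028847774490714073)
0 squat top (array([0.56113845, 0.16368154]), 0.021472815424203873) side (array([0.59250104, 0.24917018]), 0.08617067337036133)
0 jar top (array([0.55809414, 0.07400668]), 0.03152063488960266) side (array([0.55318975, 0.06694826]), 0.038089852780103683)
_i4 tall top (array([ 0.55548233, -0.01186767]), 0.02150801569223404) side (array([ 0.54974407, -0.01886438]), 0.028782116249203682)
_i4 squat top (array([0.56120604, 0.16354398]), 0.02146965079009533) side (array([0.65050787, 0.24764897]), 0.030495023354887962)
_i4 jar top (array([0.55802715, 0.07406111]), 0.03152737766504288) side (array([0.55298328, 0.06691109]), 0.03824188932776451)
[array([ 0.56066391, -0.00864575]), array([0.56380819, 0.07629607]), array([0.56695248, 0.1612379 ])]
```

Run:
```python
import cv2,numpy as np
f=dict(np.load("top_i4.npz")); c=f["color"][160:208,200:310,::-1].astype(float)
c=np.clip((c/150)**.6*255,0,255).astype(np.uint8); cv2.imwrite("pics/padz.png",cv2.resize(c,None,fx=7,fy=7,interpolation=cv2.INTER_CUBIC))
```

```text
(no output)
```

View pics/padz.png

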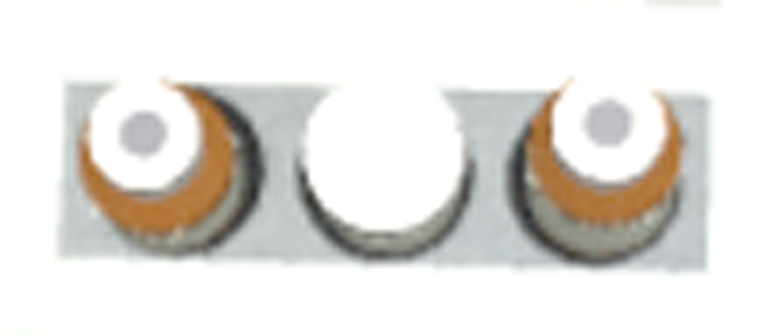

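Run:
```python
from act import *
f=dict(np.load("top_i4.npz"))
for u,v in((285.4,197.6),(254.9,197.1),(224.9,196.9)):
    p=cast(f,u-.5,v-.5,.05)[:2]; e=L(p); print("pad front edge local",e,"centre local",e+[.036,0], W(*(e+[.036,0])))
for n,g,z in(("tall",PAD[0],.162),("squat",PAD[2],.134),("jar",PAD[1],.110)): print(n,L(cap(f,g,z)[0]))
```

```text
pad front edge local [-0.09909502 -0.06282445] centre local [-0.06309502 -0.06282445] [ 0.56128983 -0.01079482]
pad front edge local [-0.09967763  0.02382085] centre local [-0.06367763  0.02382085] [0.56391275 0.07581273]
pad front edge local [-0.10109368  0.10911789] centre local [-0.06509368  0.10911789] [0.56565295 0.16110377]
tall [-0.06885885 -0.06411139]
squat [-0.06962781  0.11139194]
jar [-0.06949441  0.02185272]
```

The pads' dark rims in the image put the centres at about local (−0.064, 0.024 ± 0.085), matching the strip estimate. Now the tall bottle.

```bash
cat >> act.py <<'E'
def bpick(xy,base,h,lift=.30):
    gripper_to(.070,35); move_to(p3(xy,lift),down(BA)); z=base+h
    movel(p3(xy,z+.06),rate=.2); hit=movel(p3(xy,z),rate=.06,threshold=8); st("bp %s"%hit)
    if hit: raise SystemExit
    gripper_to(0,40); dwell(.2); st("grip"); movel(p3(xy,lift),rate=.15); st("lift")
def bplace(xy,base,h,lift=.30):
    move_to(p3(xy,lift),down(BA)); z=base+h
    movel(p3(xy,z+.03),rate=.18); dwell(.2); hit=movel(p3(xy,z-.006),rate=.025,threshold=4); dwell(.1); st("placed %s"%hit)
    gripper_to(.070); p=get_ee_pos(); st("open"); movel(p3(p[:2],lift),rate=.2)
HT,HS=.085,.057; TMP=np.array([.40,-.10])
E
python3 - <<'E'
from act import *
bpick(W(-.0675,-.0640),.05,HT)
snap("b1")
E
```

```text
bp False t=42.9 p [ 0.5572 -0.0119  0.1357] F [0.5 0.7 0.1] gap 0.0696
grip t=43.5 p [ 0.5572 -0.0118  0.1357] F [ 0.  -0.6  3.8] gap 0.0406
lift t=44.7 p [ 0.5564 -0.0117  0.2984] F [-0.7  0.5 -3. ] gap 0.0405
```

View pics/side_b1.png

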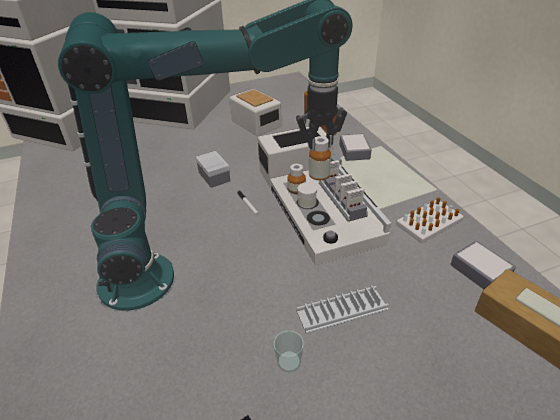

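The bottle hangs upright in the gripper at (320,160), and pad0 now shows as a ring at (318,217). I'll set it on the bench and measure the bare pad.

Run:
```python
from act import *
bplace(TMP,0,HT,.27)
move_to(p3(W(-.0680,.1112),.30),down(BA)); snap("b2")
f=dict(np.load("top_b2.npz"));
print("tall tmp",cap(f,TMP,.112), "jar",L(cap(f,PAD[1],.11)[0]))
c=f["color"][150:300,190:345,::-1]; cv2.imwrite("pics/b2z.png",cv2.resize(c,None,fx=4,fy=4,interpolation=cv2.INTER_CUBIC))
```

```text
placed True t=48.0 p [ 0.3998 -0.0999  0.0857] F [-0.3 -0.2  6.4] gap 0.0405
open t=48.4 p [ 0.3982 -0.0993  0.0836] F [-0.2 -0.2 -0.1] gap 0.0701
tall tmp (array([ 0.39850336, -0.09907237]), 0.020829780027270317) jar [-0.06942545  0.0218008 ]
```

View pics/b2z.png

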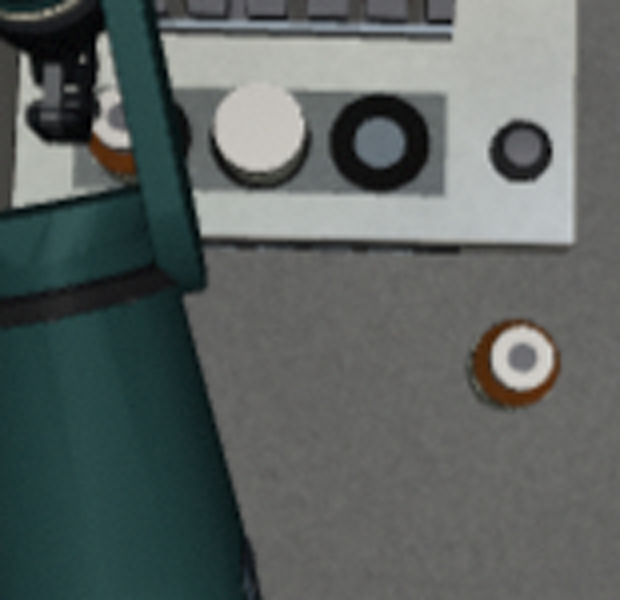

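Pad0 is bare, a dark ring centred at about (380,143) in the crop. The camera and robot agree to within 1 mm on the placed bottle.

Run:
```python
from act import *
f=dict(np.load("top_b2.npz")); g=f["color"].astype(float).mean(2)
m=(g<55).astype(np.uint8); m[:,:268]=0; m[:,304:]=0; m[:168]=0; m[202:]=0
cs,_=cv2.findContours(m,cv2.RETR_EXTERNAL,cv2.CHAIN_APPROX_NONE); k=max(cs,key=cv2.contourArea)[:,0]
w=np.array([cast(f,a,b,.05)[:2] for a,b in k],np.float32); (c,r)=cv2.minEnclosingCircle(w); print("pad0",c,r,cv2.fitEllipse(w),"local",L(c))
bpick(W(-.0680,.1112),.05,HS)
bplace(np.array(c),.05,HS)
```

```text
pad0 (0.5595136284828186, -0.0089445561170578) 0.03546948358416557 ((0.5595283508300781, -0.008822799660265446), (0.06777434051036835, 0.06808841228485107), 103.73619842529297) local [-0.06493844 -0.06104115]
bp False t=53.2 p [0.5632 0.1634 0.1077] F [-0.7 -0.5  0.8] gap 0.0701
grip t=53.8 p [0.563  0.1634 0.1077] F [-2.4  0.5  3.5] gap 0.0404
lift t=55.2 p [0.5624 0.1632 0.2985] F [-0.1  1.2 -2.5] gap 0.0412
placed True t=58.3 p [ 0.5593 -0.0089  0.1077] F [-0.9 -0.1  6.5] gap 0.0406
open t=58.7 p [ 0.5576 -0.0087  0.105 ] F [-0.4  0.1  0.3] gap 0.0702
```

Run:
```python
from act import *
move_to(p3(TMP+[-.03,-.15],.30),down(BA)); snap("b3")
f=dict(np.load("top_b3.npz")); g=f["color"].astype(float).mean(2)
m=(g<55).astype(np.uint8); m[:,:208]=0; m[:,242:]=0; m[:168]=0; m[202:]=0
cs,_=cv2.findContours(m,cv2.RETR_EXTERNAL,cv2.CHAIN_APPROX_NONE); k=max(cs,key=cv2.contourArea)[:,0]
w=np.array([cast(f,a,b,.05)[:2] for a,b in k],np.float32); (c,r)=cv2.minEnclosingCircle(w); print("pad2",c,r,"local",L(c))
print("tall",cap(f,TMP,.112),"squat",L(cap(f,W(-.065,-.061),.134)[0]))
```

```text
pad2 (0.5660387277603149, 0.1615666002035141) 0.035724710673093796 local [-0.06472528  0.10959468]
tall (array([ 0.39850336, -0.09907237]), 0.020829780027270317) squat [-0.06769207 -0.05925969]
```

View pics/top_b3.png

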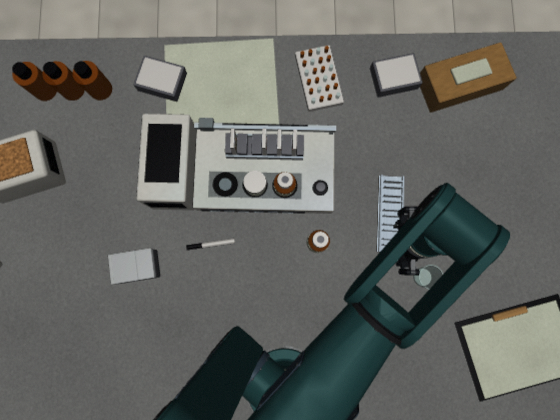

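The top view shows the squat bottle on pad0 at (285,182), within 3 mm of the centre. Pad2 is bare at (225,184), and the tall bottle is untouched at (319,240).

Run:
```python
from act import *
bpick(np.array([.3988,-.0993]),0,HT,.27)
bplace(W(-.0645,.1094),.05,HT)
st()
move_to(p3(TMP+[-.03,-.15],.30),down(BA)); gripper_to(0,25); snap("b4")
f=dict(np.load("top_b4.npz"))
for n,xy,z in(("squat",(-.065,-.061),.134),("tall",(-.065,.109),.162),("jar",(-.065,.0243),.11)):
    l,r=cap(f,W(*xy),z); print(n,L(l),r)
g=f["color"].astype(float).mean(2)
m=(g<125).astype(np.uint8); m[:,:309]=0; m[:,332:]=0; m[:176]=0; m[199:]=0
cs,_=cv2.findContours(m,cv2.RETR_EXTERNAL,cv2.CHAIN_APPROX_NONE); k=max(cs,key=cv2.contourArea)[:,0]
w=np.array([cast(f,a,b,.062)[:2] for a,b in k],np.float32); print("housing",cv2.minEnclosingCircle(w))
c=f["color"][173:202,305:335]; m=((c.astype(float).mean(2)>70)&(c.astype(float).mean(2)<120)).astype(np.uint8)
print(c.astype(float).mean(2)[8:22,6:26].round(0).astype(int))
P=cloud(f); print("btn z",np.median(P[184:190,317:323,2]))
s=cv2.imread("pics/side_b4.png")[120:270,250:410]; cv2.imwrite("pics/b4z.png",cv2.resize(s,None,fx=4,fy=4,interpolation=cv2.INTER_CUBIC))
```

```text
bp False t=63.9 p [ 0.3992 -0.0995  0.0855] F [ 0.2  0.5 -0.3] gap 0.0700
grip t=64.5 p [ 0.3994 -0.0995  0.0857] F [1.2 0.6 3.2] gap 0.0413
lift t=65.9 p [ 0.3983 -0.0991  0.2687] F [ 0.4  0.1 -2.9] gap 0.0405
placed True t=69.4 p [0.5662 0.1613 0.1356] F [0.4 0.4 6.3] gap 0.0410
open t=69.8 p [0.5647 0.161  0.1327] F [ 0.3 -0.1 -0.4] gap 0.0699
 t=70.7 p [0.5642 0.1609 0.2983] F [-0.8  0.2  0.3] gap 0.0699
squat [-0.06778296 -0.05924855] 0.02081265300512314
tall [-0.06643244  0.10899809] 0.022086352109909058
jar [-0.06942545  0.0218008 ] 0.03152063488960266
housing ((0.549655020236969, -0.10761938989162445), 0.022526370361447334)
[[177 176 177 164 147  89  40  27  29  34  33  28  40  89 140 171 179 181
  181 183]
 [177 177 177 122  52  25  30  47  58  65  64  55  38  30  62 134 175 180
  181 184]
 [177 179 153  69  26  31  53  82  86  90  92  89  73  44  30  60 163 181
  181 182]
 [179 168  82  34  27  46  83  91  93  93  93  93  92  70  40  26 136 175
  181 183]
 [179 142  62  28  26  71  92  96  95  97  96  94  95  90  49  29  77 166
  182 185]
 [180 123  54  31  28  80  94  96  98  98  99  97  97  95  56  31  64 164
  183 185]
 [180  92  34  32  25  80  98 101 102 104 103 102  99  98  55  32  22 162
  182 183]
 [181 102  40  31  28  67  96 102 106 106 105 105 103  93  46  30  33 162
  183 183]
 [183 115  45  33  29  43  81 101 107 109 109 108 101  67  40  33  60 165
  183 184]
 [181 145  60  31  31  30  48  78  99 100  99  93  73  43  34  32  94 169
  184 185]
 [180 181  95  32  33  34  31  39  61  66  69  53  36  34  34  52 139 178
  182 182]
 [179 180 143  62  29  35  34  35  34  35  33  35  36  34  39 120 176 183
  183 182]
 [179 179 181 134  71  33  29  37  36  38  38  35  31  51 108 174 184 183
  182 182]
 [180 180 180 182 144  91  45  36  31  30  29  53  51 119 174 185 184 186
  182 182]]
btn z 0.07258112126576208
```

View pics/b4z.png

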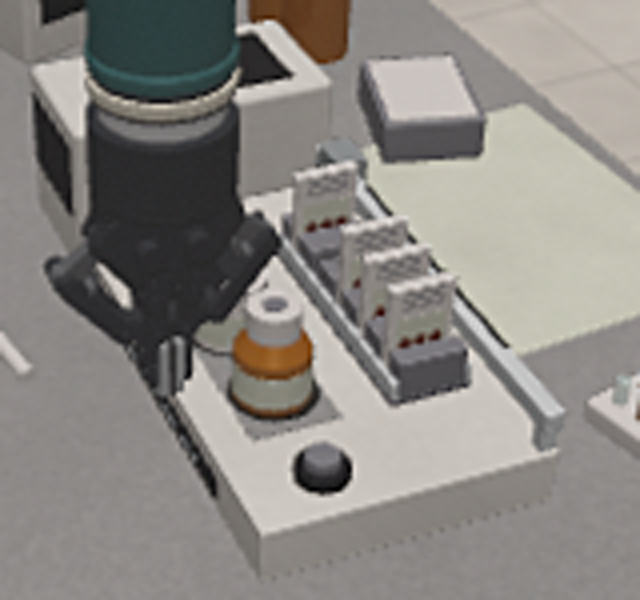

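View pics/top_b4.png

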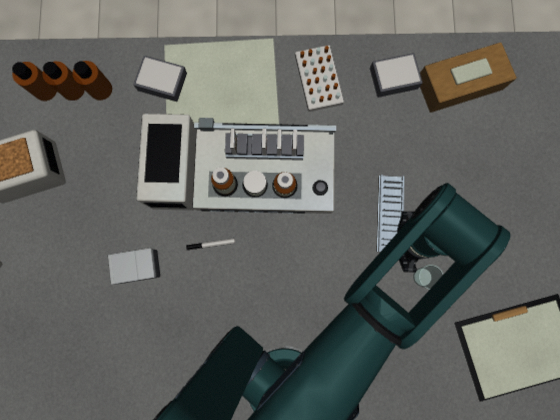

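Bottles, cassettes, jar and control are all in place: the tall bottle is within 2 mm of pad2's centre and the squat within 3 mm of pad0's. Nothing has been knocked aside. Next, the start button, whose cap is at about (320.4,186.2) in the top view.

Run:
```python
from act import *
f=dict(np.load("top_b4.npz")); b=cast(f,320.4,186.2,.072)[:2]; print(b,L(b))
gripper_to(0,25); move_to(p3(b,.20),down(BA)); movel(p3(b,.095),rate=.15); dwell(.3); st()
snap("c1"); g=dict(np.load("top_c1.npz"))
for n,xy,z in(("tall",(-.065,.109),.162),("jar",(-.065,.0243),.11)): print(n,L(cap(g,W(*xy),z)[0]))
h=movel(p3(b,.059),rate=.02,threshold=16); st("press %s"%h); dwell(.3); st()
movel(p3(b,.20),rate=.1); move_to(p3(TMP+[-.03,-.15],.30),down(BA)); st(); snap("c2")
f=dict(np.load("top_c2.npz"))
for n,xy,z in(("squat",(-.065,-.061),.134),("tall",(-.065,.109),.162),("jar",(-.065,.0243),.11)): print(n,L(cap(f,W(*xy),z)[0]))
P=cloud(f); print("btn z",np.median(P[184:190,317:323,2]))
```

```text
[ 0.55092398 -0.10870368] [-0.06983196 -0.16104975]
 t=75.5 p [ 0.5514 -0.1088  0.0959] F [ 0.7 -0.1  1. ] gap 0.0002
tall [-0.06643244  0.10899809]
jar [-0.06942545  0.0218008 ]
press True t=77.0 p [ 0.5509 -0.1087  0.0663] F [-1.   0.4  5.1] gap -0.0001
 t=77.3 p [ 0.5509 -0.1087  0.066 ] F [-0.7  0.   5.8] gap 0.0002
 t=79.8 p [ 0.3704 -0.2496  0.2992] F [ 0.1 -0.1 -0.1] gap 0.0002
squat [-0.06823272 -0.05933314]
tall [-0.06643244  0.10899809]
jar [-0.06942545  0.0218008 ]
btn z 0.07316326700922152
```

View pics/side_c2.png

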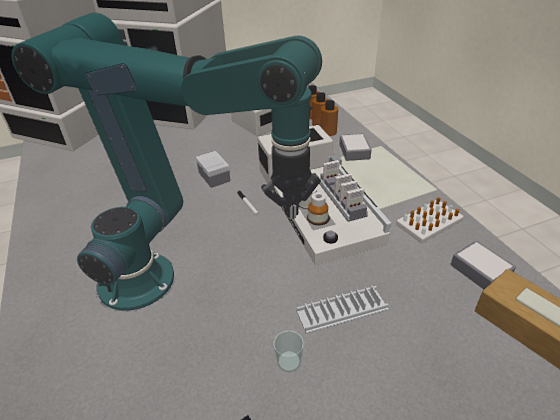

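View pics/top_c2.png

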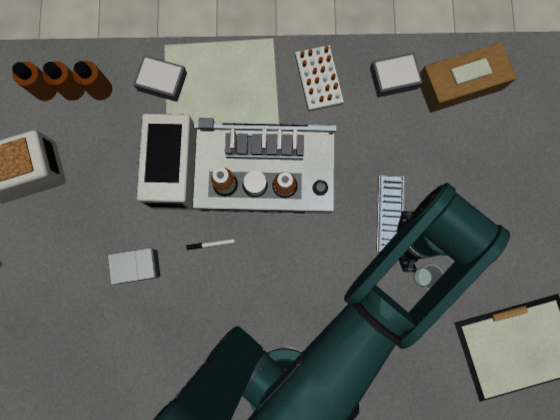

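The press stopped at z = 0.066 with about 5.8 N held. That is close to fully down but not certain, so I press again in small steps and watch the force to be sure it reaches the stop.

Run:
```python
from act import *
b=np.array([.5509,-.1087])
move_to(p3(b,.20),down(BA)); movel(p3(b,.080),rate=.15); dwell(.3); st()
for z in(.074,.072,.070,.068,.067,.066,.065,.064,.063,.062):
    movel(p3(b,z),rate=.02); dwell(.15); st("%.3f"%z)
    if get_force()[2]>18: break
dwell(.2)
movel(p3(b,.20),rate=.1); move_to(p3(TMP+[-.03,-.15],.30),down(BA)); snap("c3")
f=dict(np.load("top_c3.npz"))
for n,xy,z in(("squat",(-.065,-.061),.134),("tall",(-.065,.109),.162),("jar",(-.065,.0243),.11)): print(n,L(cap(f,W(*xy),z)[0]))
P=cloud(f); print("btn z",np.median(P[184:190,317:323,2]))
```

```text
t=82.1 p [ 0.5514 -0.1088  0.0808] F [-1.  -0.4 -0.1] gap -0.0002
0.074 t=82.7 p [ 0.551  -0.1087  0.074 ] F [-0.1 -0.2  0. ] gap -0.0004
0.072 t=83.1 p [ 0.551  -0.1087  0.0721] F [0.3 0.4 0.6] gap 0.0000
0.070 t=83.5 p [ 0.5511 -0.1088  0.0703] F [-0.1 -0.3  1.7] gap -0.0002
0.068 t=83.9 p [ 0.5511 -0.1088  0.0683] F [ 1.1 -1.1  2.5] gap -0.0001
0.067 t=84.3 p [ 0.5511 -0.1088  0.0672] F [0.6 0.2 4.2] gap 0.0001
0.066 t=84.7 p [ 0.5511 -0.1087  0.0662] F [ 1.5 -0.5  4.2] gap 0.0003
0.065 t=85.1 p [ 0.5512 -0.1088  0.066 ] F [-0.3 -0.3  8.1] gap -0.0003
0.064 t=85.5 p [ 0.5512 -0.1088  0.0659] F [-2.6  0.7 12.1] gap 0.0004
0.063 t=85.9 p [ 0.5512 -0.1088  0.0659] F [-4.   1.  15.3] gap -0.0000
0.062 t=86.3 p [ 0.5513 -0.1088  0.0658] F [-5.5  1.3 19.7] gap 0.0000
squat [-0.06823272 -0.05933314]
tall [-0.06643244  0.10899809]
jar [-0.06942545  0.0218008 ]
btn z 0.07280533992946749
```

The button reached its hard stop: z stayed at 0.0659 while the force rose to 20 N. It has sprung back up, nothing else moved, and the arm is clear, so I hand in.

Run:
```python
from rig import *
finish_job(); print(get_t())
```

```text
the job is handed in; nothing more can be done
the job is handed in; nothing more can be done
```

The job is done and handed in at about 90 s of robot time. No verdict was reported.

**Cassettes:** All three went from the rack into the magazine slots at y = +84, −84 and −42 mm. The control cassette stays in the middle slot. The first one caught on an end strip and needed a shift of about 2 mm in x before it went down. All three ended at floor height and looked upright and level with the control in both views.

**Bottles:** I swapped them using a temporary spot on the bench. In the last picture the squat bottle was about 4 mm from the centre of pad0, and the tall bottle about 2 mm from the centre of pad2. The jar had not moved, and I saw no bottle knocked aside.

**Start button:** I pressed it twice after everything was in place. The first press stopped at about 6 mm with about 6 N, so I pressed again in small steps. It reached the hard stop at 20 N, and its top was back at z = 0.073 m afterwards.

**Where checks disagreed:** The camera put the middle of the magazine about 2 mm short in x of where the cassettes went in. Readings of the bottle and jar caps may have a similar small error, which is well inside the 12 mm tolerance. I only looked at the other bench items by eye in the pictures; the beaker, marker and tip box appeared undisturbed.

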